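# Offer up the last that fits the sole

## Task

One rubber sole is laid out on the flat cork work mat; draw the wooden shoe last of that same size straight up off its pin, and only then tip it toe up, so that its length slopes at about 45 degrees with no lean to either side, and hold it still in the gripper, its waist at least 10 cm higher than it stood, ready for the sole to be offered to it. Finish while still holding it so; leave the other two lasts on their pins and do not disturb the soles or the other things on the bench.

Things in the scene. Friction and masses are not known exactly. Their poses are not given: they have to be found in the camera images.
- last_small_waist (a point): small wooden shoe last 120 mm long, 72 mm tall, sole up on its stand; 46 mm wide at the ball, 32 at the straight-sided waist. Point: the grip place, mid-width in the waist (sides parallel for 15 mm to front and back), 28 mm under the sole, 44 above the underside, 7 toeward of the pin axis, 53 from the heel's back. x heel to toe, y across, z up out of the sole. Loose 18 mm square hole, 42 deep, over the pin. 0.1-0.45 kg
- last_middle_waist (a point): middle wooden shoe last 150 mm long, 80 mm tall, sole up on its stand; 56 mm wide at the ball, 40 at the straight-sided waist. Point: the grip place, mid-width in the waist (sides parallel for 15 mm to front and back), 28 mm under the sole, 52 above the underside, 9 toeward of the pin axis, 66 from the heel's back. x heel to toe, y across, z up out of the sole. Loose 18 mm square hole, 42 deep, over the pin. 0.1-0.45 kg
- last_large_waist (a point): large wooden shoe last 180 mm long, 88 mm tall, sole up on its stand; 68 mm wide at the ball, 48 at the straight-sided waist. Point: the grip place, mid-width in the waist (sides parallel for 15 mm to front and back), 28 mm under the sole, 60 above the underside, 11 toeward of the pin axis, 79 from the heel's back. x heel to toe, y across, z up out of the sole. Loose 18 mm square hole, 42 deep, over the pin. 0.1-0.45 kg
- stand_small_pin (a point): steel stand under the small last, fixed to the bench: a round foot 100 mm across, a shoulder 52 mm across at 60 mm height on which the last rests, and an upright pin 12 mm thick that rises 36 to 42 mm above it. This point: on the pin's axis at the height of the shoulder; z up. All three stands are alike
- stand_middle_pin (a point): steel stand under the middle last, fixed to the bench: a round foot 100 mm across, a shoulder 52 mm across at 60 mm height on which the last rests, and an upright pin 12 mm thick that rises 36 to 42 mm above it. This point: on the pin's axis at the height of the shoulder; z up. All three stands are alike
- stand_large_pin (a point): steel stand under the large last, fixed to the bench: a round foot 100 mm across, a shoulder 52 mm across at 60 mm height on which the last rests, and an upright pin 12 mm thick that rises 36 to 42 mm above it. This point: on the pin's axis at the height of the shoulder; z up. All three stands are alike
- sole_small_mid (a point): the small shoe sole, black rubber, 120 mm long, up to 45 mm wide, 5 mm thick, lying flat; cut for the small last. This point: the middle of its length, half-way up; x to its toe. It lies on the work mat or in the stock tray
- sole_middle_mid (a point): the middle shoe sole, black rubber, 150 mm long, up to 56 mm wide, 5 mm thick, lying flat; cut for the middle last. This point: the middle of its length, half-way up; x to its toe. It lies on the work mat or in the stock tray
- sole_large_mid (a point): the large shoe sole, black rubber, 180 mm long, up to 68 mm wide, 5 mm thick, lying flat; cut for the large last. This point: the middle of its length, half-way up; x to its toe. It lies on the work mat or in the stock tray
- work_mat_mid (a point): the work mat: flat cork, 200 x 250 mm, 6 mm thick, without a rim, fixed; one sole lies at its middle. This point: the middle of its top
- stock_tray_mid (a point): the stock tray: shallow aluminium tray, 210 x 260 mm, rim 22 mm high, fixed, holding the two spare soles. This point: the middle of its floor, 6 mm above the bench. Mat and tray may change sides
- hammer: bystander: cobbler's hammer, 260 mm long, lying on the bench in front of the robot to its right
- brush: bystander: wooden brush lying on the bench in front of the robot to its left
- polish_tin: bystander: flat dark tin, 64 mm across, 28 mm high, between two of the stands. Origin at its underside
- wax_tin: bystander: aluminium tin, 60 mm across, 40 mm high, between two of the stands. Origin at its underside
- glue_jar: bystander: glass jar, 72 mm across, 65 mm high, on the left of the bench. Origin at its underside
- heel_lifts: bystander: stack of four black heel pieces, about 90 x 55 mm, 28 mm high, on the right of the bench. Origin at its underside
Not all that is in view belongs to the job. Leave any pink or yellow look-alike of the part that bears last_middle_waist alone.

How it is judged:
By the outcome, as a careful person would: the job done as asked, in the order asked, and still so for the second after the job is handed in, while the arm keeps its last pose, push and grip.
It also fails if it takes over 32 s, if anything falls off the work surface, if the arm or the gripper's body presses on something with over 40 N, if the wrist force passes 120 N, or if a joint passes its speed limit or range.

## Robot

A 7-joint arm with a two-finger parallel gripper is mounted at the origin on the work surface. World frame = base frame: x ahead of the robot, y to its left, z up, the work surface at z = 0. Lengths are in m, angles in rad, forces in N, time in s.
With the tool pointing down it reaches from about 0.35 to 0.9 m from the base axis. Payload 8.1 kg.
Tool frame: the origin (TCP) lies midway between the tips of the shut fingers; the grasp point (between the pads) lies 19 mm behind it (manip.grip_depth is the distance from the TCP to the grasp point, in m); z points along the fingers, y is the line along which they close (so a half turn about z gives the same grasp; the last joint's range is limited). The gripper opens to 85 mm and grips with 20 to 120 N. Pads are 22 mm wide; open, the fingers measure 114 mm over their backs; the gripper's body (76 mm by 85 mm) begins 54 mm behind the grasp point. The pads swing forward as they close: fully open they stand 13 mm farther back than shut.
Start: joints at [-0.103, 0.434, 0.025, 1.573, -0.012, 1.134, -0.075], TCP at [0.625, -0, 0.231] pointing down, gripper open.
Joint ranges: [-2.62, 2.62], [-0.44, 2.09], [-1.27, 1.32], [0.08, 2.57], [-1.32, 4.46], [0.12, 2], [-2.74, 2.74]. Speed limits (rad/s): [2.22, 2.22, 3.01, 3.01, 3.14, 3.14, 3.14].

## Interface

Orientations are given as a unit quaternion [w, x, y, z].
In Python, from bench import manip gives the robot as it stands.
- The arm moves only by the tool move_arm, never from a script. Its argument "rows" is a list of rows, each a list of 7 numbers: the shift along the tool's x, y, z in m, then the turn, a rotation vector about the tool's x, y, z in rad, then the gripper command: -1 is fully open, 1 is shut, values between are in proportion. A call has 1 to 12 rows; each row is the pose to reach, as a shift and turn from the pose commanded when the call began, along the tool's axes at that moment; what a row does not reach only later rows make up. A row lasts 1/10 s, in which the tool goes at most 50 mm and 8.59 degrees, less where a joint would pass 70% of its speed; a pose out of reach is approached as far as the arm can. A call with a gripper value outside its range is refused whole. The fingers move at their own pace and stop on an object; "grip_force" is the grip in N (left out, the last holds). Time passes only in rows, so rows that repeat a pose let the fingers close. It gives the time, the measured TCP pose, the force, the opening and the grip force at its end, in the units of the state.
- manip.sense(): the state, without advancing time (a new reading comes with each control period).
- manip.read_camera(name): name is "scene" or "side" or "wrist"; returns the picture (400x640x3 uint8, blue, green, red); there is no depth.
- manip.camera_model(name): a dict with "K" (3x3 intrinsics, pixels), "R" (3x3) and "t" (3): a world point X has camera coordinates R X + t; the wrist camera has in their place "T_tool_cam" (4x4, takes a point from camera to tool coordinates, whose origin is the TCP and whose axes are the flange's). Camera axes: x right, y down, z forward; pixel columns grow to the right and rows downward; lengths in m; the calibration is good to about 2 mm. A picture is of the moment at which its call begins: read the wrist's pose just before it. camera_model takes no time and is no camera call.
- manip.close_job(): hands the job in; it is judged then, once.
The state is a dict: "time_s": time; "joints": joint angles; "joint_velocities": joint speeds; "effort": joint torques, N m; "position": TCP position; "tcp_rot": TCP orientation; "force": force on the tool from outside, world axes, zero at the start; "moment": the same for the moment, N m; "grip_width": opening from 0.0 (shut) to 1.0 (fully open); "grip_force": force on a finger pad.
Only numpy, scipy, OpenCV 4.12 (cv2) and the standard library are available. Lean on these libraries where they do the work, as an engineer would, in place of code of your own. Each camera call takes 0.05 s, during which the arm holds its last target. There are 200 camera calls.

## Working session

There is one attempt and no reset: what is moved stays moved. The work goes in short steps, Python scripts to look and compute and a tool call to move; the robot and the scene stay as the last step left them, time stands still between calls to the robot, and variables do not carry over. Pictures are saved under pics/ and viewed, at most 10 in all, crops included, and the job is handed in when it is done.

Besides the shell and the picture viewer there is one more tool, called as name(argument=value, ...) on one line, values as JSON. move_arm: Moves the arm, as the interface text tells. Its arguments: {"type":"object","properties":{"rows":{"type":"array","items":{"type":"array","items":{"type":"number"}}},"grip_force":{"type":"number"}},"required":["rows"]}

```bash
mkdir -p pics; ls; python3 - <<'E'
from bench import manip
import cv2,numpy as np
s=manip.sense();print(s)
for n in("scene","side","wrist"):
    im=manip.read_camera(n);cv2.imwrite(f"pics/{n}0.png",im)
    print(n,manip.camera_model(n))
print(manip.grip_depth)
E
```

```text
pics
{'time_s': 0.0, 'joints': array([-0.10262865,  0.43520186,  0.02497541,  1.57410955, -0.01161241,
        1.13399902, -0.07511696]), 'joint_velocities': array([-0.00033235, -0.00046953,  0.00064282,  0.00022413, -0.00016389,
        0.00084165,  0.00191043]), 'effort': array([ 8.97134169e-05, -6.70461059e+01,  1.02531374e+00, -3.16203833e+01,
        1.55155628e-02,  1.25530543e-02, -1.11555586e-06]), 'position': array([ 6.24487848e-01, -3.68089195e-05,  2.30534300e-01]), 'tcp_rot': array([-5.07322584e-04,  7.07129796e-01,  7.07083328e-01, -6.00757612e-04]), 'force': array([-0.28584251,  0.87982852,  0.70714159]), 'moment': array([0.00437793, 0.02439636, 0.00482902]), 'grip_force': 0.0, 'grip_width': 1.000464168301761}
scene {'K': array([[368.46459904,   0.        , 314.70109815],
       [  0.        , 368.46459904, 196.59699789],
       [  0.        ,   0.        ,   1.        ]]), 'R': array([[-0.63991775,  0.76827893, -0.0158982 ],
       [ 0.58129717,  0.47043765, -0.66391417],
       [-0.50259215, -0.43409204, -0.74763977]]), 't': array([ 0.36101804, -0.24349223,  1.4080353
[... 201 characters left out ...]
5236692,  0.00187203],
       [-0.26239025,  0.51391589, -0.81672628],
       [ 0.36849789, -0.72887216, -0.57702225]]), 't': array([0.46908677, 0.22068768, 1.20133888])}
wrist {'K': array([[352.76646522,   0.        , 319.92883468],
       [  0.        , 352.76646522, 202.49045665],
       [  0.        ,   0.        ,   1.        ]]), 'T_tool_cam': array([[-3.53679296e-04, -9.47611621e-01, -3.19424626e-01,
         8.23989430e-02],
       [ 9.99999914e-01, -4.04123566e-04,  9.16426591e-05,
        -5.20074657e-04],
       [-2.15928668e-04, -3.19424566e-01,  9.47611682e-01,
        -1.43216056e-01],
       [ 0.00000000e+00,  0.00000000e+00,  0.00000000e+00,
         1.00000000e+00]])}
0.0187
```

View pics/scene0.png

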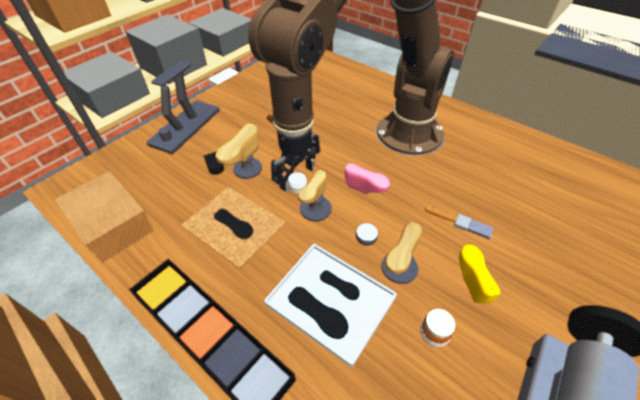

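View pics/side0.png

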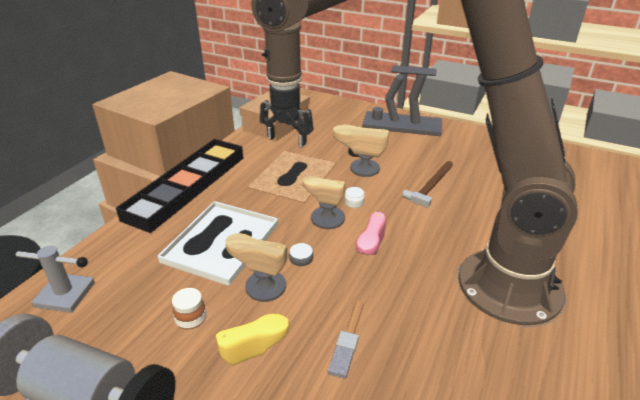

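The scene picture shows the mat at (233,225) with one sole, the tray at (330,300) with two, and lasts at (240,147), (315,188) and (403,250). Pink (366,180) and yellow (478,273) are the look-alikes. Next I measure the soles and lasts.

```bash
cat > h.py <<'E'
import cv2,numpy as np
from bench import manip
from scipy.spatial.transform import Rotation as Ro
def ray(n,uv,s=None):
    c=manip.camera_model(n);uv=np.atleast_2d(uv).astype(float)
    d=np.c_[uv,np.ones(len(uv))]@np.linalg.inv(c["K"]).T
    if n=="wrist":
        q=s["tcp_rot"];R=Ro.from_quat([q[1],q[2],q[3],q[0]]).as_matrix();T=c["T_tool_cam"]
        return s["position"]+R@T[:3,3], d@(R@T[:3,:3]).T
    return -c["R"].T@c["t"], d@c["R"]
def onz(n,uv,z,s=None):
    o,d=ray(n,uv,s);return o+d*((z-o[2])/d[:,2])[:,None]
def tri(n1,p1,n2,p2,s=None):
    o1,d1=ray(n1,p1,s);o2,d2=ray(n2,p2,s);d1=d1[0];d2=d2[0]
    a=np.linalg.lstsq(np.c_[d1,-d2],o2-o1,rcond=None)[0]
    A=o1+a[0]*d1;B=o2+a[1]*d2;return (A+B)/2,np.linalg.norm(A-B)
def proj(n,X):
    c=manip.camera_model(n);p=c["K"]@(c["R"]@np.array(X)+c["t"]);return p[:2]/p[2]
E
python3 - <<'E'
from h import *
for n,seeds in(("scene",[(233,223),(340,285),(318,313)]),("side",[(292,174),(237,245),(208,235)])):
    im=cv2.imread(f"pics/{n}0.png");m=(im.max(2)<60).astype(np.uint8)
    k,l,st,_=cv2.connectedComponentsWithStats(m)
    for i in range(1,k):
        if 100<st[i,4]<3000:
            ys,xs=np.nonzero(l==i);p=onz(n,np.c_[xs,ys],.011)[:,:2]
            c,wh,a=cv2.minAreaRect(p.astype(np.float32)); print(n,st[i],np.round(c,3),np.round(wh,3),round(a))
    hsv=cv2.cvtColor(im,cv2.COLOR_BGR2HSV)
a=cv2.imread("pics/scene0.png");b=cv2.imread("pics/side0.png")
def crop(im,u,v):return cv2.resize(im[v-42:v+43,u-40:u+40],(264,280),interpolation=cv2.INTER_CUBIC)
cv2.imwrite("pics/c1.png",np.vstack([np.hstack([crop(a,*p) for p in((240,150),(315,190),(403,248))]),np.hstack([crop(b,*p) for p in((360,150),(325,200),(258,262))])]))
# stand lengths along given points
E
```

```text
scene [279   0  24  12 159] [-0.602 -1.168] [0.202 0.088] 89
scene [394   0  36   9 231] [-1.057 -0.593] [0.119 0.211] 37
scene [ 393    0   42  110 1945] [-0.627 -0.36 ] [1.137 0.231] 28
scene [574   0  66  18 683] [-1.751  0.289] [0.27  0.331] 10
scene [296  25  27  47 826] [-0.282 -0.734] [0.484 0.121] 38
scene [259  43  38  30 469] [-0.099 -0.791] [0.349 0.117] 73
scene [536  51 104  34 426] [-0.906  0.386] [0.436 0.043] 90
scene [436  57  17  33 169] [-0.469 -0.09 ] [0.303 0.025] 16
scene [395  69  23  50 488] [-0.219 -0.15 ] [0.372 0.087] 34
scene [270  74  18  49 466] [ 0.134 -0.546] [0.368 0.075] 48
scene [291  98  12  13 109] [ 0.138 -0.453] [0.085 0.046] 42
scene [387 113  19  25 201] [-0.    -0.058] [0.15  0.067] 36
scene [ 272  132   47   58 1181] [ 0.389 -0.236] [0.299 0.157] 36
scene [205 154  18  20 219] [ 0.588 -0.442] [0.105 0.046] 68
scene [215 210  37  28 464] [ 0.725 -0.19 ] [0.049 0.14 ] 5
scene [ 131  260  164  140 2073] [0.987 0.006] [0.123 0.486] 0
scene [321 272  38  27 408] [0.681 0.184] [0.036 0.111] 2
scene [ 289  288   58   50 1199] [0.774 0.187] [0.171 0.059] 87
scene [ 568  306   72   50 2244] [0.367 0.747] [0.11  0.163] 21
scene [523 353  13  36 149] [0.583 0.641] [0.09  0.014] 5
side [257   0  28  26 344] [ 1.819 -1.848] [0.181 0.62 ] 33
side [305   0  40  17 261] [ 1.616 -2.11 ] [0.494 0.154] 84
side [462   0  39  81 389] [ 0.533 -2.02 ] [0.078 1.514] 19
side [ 261   88   51   57 1198] [ 0.963 -0.563] [0.196 0.511] 33
side [488 123  15  50 169] [ 0.164 -0.68 ] [0.023 0.36 ] 15
side [ 117  140  126   92 2766] [ 1.006 -0.003] [0.171 0.516] 0
side [279 163  27  22 269] [ 0.718 -0.187] [0.141 0.046] 90
side [515 202  50  32 570] [-0.037 -0.298] [0.163 0.1  ] 62
side [185 216  46  38 682] [0.773 0.189] [0.059 0.171] 2
side [   0  236   42   62 1604] [1.143 0.491] [0.092 0.249] 55
side [ 120  365   55   35 1426] [0.591 0.609] [0.101 0.076] 27
```

View pics/c1.png

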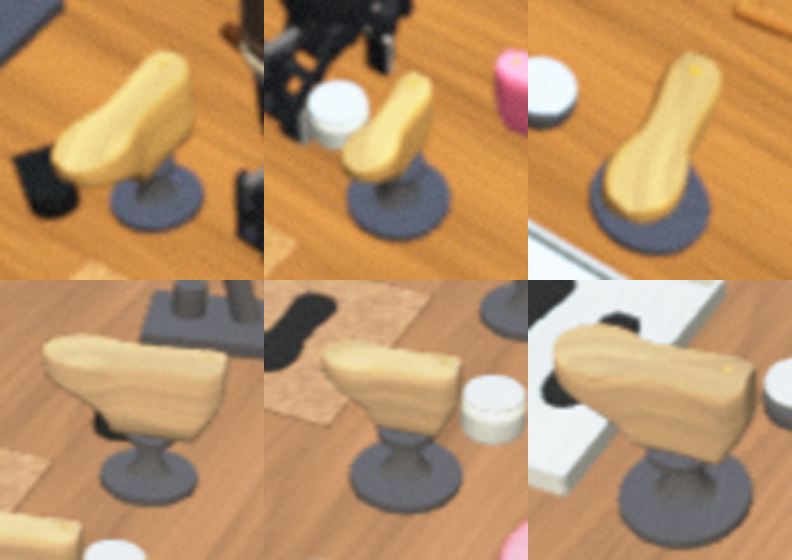

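The mat sole measures about 140 mm and the tray soles about 111 and 171 mm, all slightly shrunk by the mask. So the mat sole is the middle one. The crop shows the three wooden lasts side by side, so next I compare their lengths.

```bash
python3 - <<'E'
from h import *
L={"A":((217.3,155.9),(252,125),(333.6,127.7),(388.2,129.9)),"B":((299.2,196),(320.8,170.8),(303.5,178.3),(344.4,181.7)),"C":((393.9,270.4),(415.1,222.7),(226.2,239.7),(285.9,246.7))}
for k,(t,h,t2,h2) in L.items():
    T,e=tri("scene",t,"side",t2);H,f=tri("scene",h,"side",h2)
    print(k,"toe",T.round(3),"heel",H.round(3),"err",round(e,3),round(f,3),"len",np.linalg.norm(T-H).round(3),
      [np.linalg.norm(np.diff(onz(n,p,.14),axis=0)).round(3) for n,p in(("scene",[t,h]),("side",[t2,h2]))])
for n,ps in(("scene",[(247,167.5),(315.5,208.5),(400.3,267)]),("side",[(365,167),(327.5,216),(265,286)])):print(onz(n,ps,.005).round(3))
E
```

```text
A toe [ 0.634 -0.324  0.139] heel [ 0.462 -0.353  0.15 ] err 0.009 0.009 len 0.175 [np.float64(0.176), np.float64(0.176)]
B toe [ 0.589 -0.032  0.124] heel [ 0.474 -0.049  0.132] err 0.007 0.004 len 0.116 [np.float64(0.115), np.float64(0.113)]
C toe [0.623 0.294 0.127] heel [0.477 0.266 0.141] err 0.004 0.004 len 0.149 [np.float64(0.157), np.float64(0.141)]
[[ 0.525 -0.34   0.005]
 [ 0.518 -0.035  0.005]
 [ 0.532  0.28   0.005]]
[[ 0.525 -0.341  0.005]
 [ 0.519 -0.041  0.005]
 [ 0.532  0.28   0.005]]
```

C, at scene (403,250), is the middle last: it measures 149 mm, its heel top is at z 0.141 and its pin is at (0.532, 0.280). The candidates were the lasts at (240,147) at 175 mm (large), (315,188) at 116 mm (small) and (403,250) at 149 mm (middle), plus the pink (366,180) and yellow (478,273) look-alikes. The crop confirms C is the wooden one, so I move above it.

move_arm(rows=[[0.04, -0.01, -0.06, 0, 0, -0.14, -1], [0.08, -0.02, -0.06, 0, 0, -0.28, -1], [0.12, -0.035, -0.06, 0, 0, -0.43, -1], [0.16, -0.05, -0.06, 0, 0, -0.57, -1], [0.2, -0.06, -0.06, 0, 0, -0.72, -1], [0.24, -0.07, -0.06, 0, 0, -0.87, -1], [0.282, -0.084, -0.06, 0, 0, -1.02, -1], [0.282, -0.084, -0.06, 0, 0, -1.17, -1], [0.282, -0.084, -0.06, 0, 0, -1.32, -1], [0.282, -0.084, -0.06, 0, 0, -1.46, -1], [0.282, -0.084, -0.06, 0, 0, -1.6, -1], [0.282, -0.084, -0.06, 0, 0, -1.76, -1]])

```text
time_s: 1.35
position: [0.5409, 0.2819, 0.291]
tcp_rot: [-0.0, -0.092, 0.996, -0.0]
force: [0.0, 0.6, 1.1]
grip_width: 0.995
grip_force: 0.0
```

move_arm(rows=[[0, 0, 0, 0, 0, 0, -1], [0, 0, 0, 0, 0, 0, -1], [0, 0, 0, 0, 0, 0, -1]])

```text
time_s: 1.65
position: [0.541, 0.2819, 0.2912]
tcp_rot: [-0.0, -0.088, 0.996, -0.0]
force: [-0.7, 0.6, -0.1]
grip_width: 0.998
grip_force: 0.0
```

```bash
python3 - <<'E'
from h import *
s=manip.sense();im=manip.read_camera("wrist");cv2.imwrite("pics/w1.png",im)
np.save("s1.npy",s,allow_pickle=True)
q=s["tcp_rot"];print(s["time_s"],s["position"],s["joints"].round(2),Ro.from_quat([q[1],q[2],q[3],q[0]]).as_matrix().round(3))
E
```

```text
1.65 [0.54100068 0.28190125 0.29119828] [-0.28  0.41 -0.42  1.49  0.17  1.28  1.03] [[-0.985 -0.175 -0.   ]
 [-0.175  0.985 -0.   ]
 [ 0.    -0.    -1.   ]]
```

View pics/w1.png

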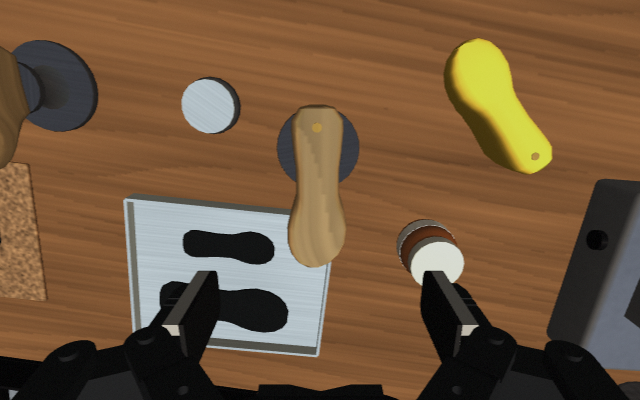

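The wrist picture shows the middle last from heel (318,108) to toe (316,266), with the pin foot around (318,148). The pads lie either side of its line. I refine the axis next.

```bash
python3 - <<'E'
from h import *
s=np.load("s1.npy",allow_pickle=True).item();im=cv2.imread("pics/w1.png")
m=np.full(im.shape[:2],cv2.GC_BGD,np.uint8);m[98:275,278:357]=cv2.GC_PR_BGD;m[104:268,288:347]=cv2.GC_PR_FGD
cv2.fillPoly(m,[np.array([(302,118),(334,118),(332,190),(336,245),(318,258),(298,245),(305,190)])],cv2.GC_FGD)
cv2.grabCut(im,m,None,np.zeros((1,65)),np.zeros((1,65)),5,cv2.GC_INIT_WITH_MASK)
f=((m==1)|(m==3)).astype(np.uint8);ys,xs=np.nonzero(f);print(ys.min(),ys.max())
mid=[]
for v in range(ys.min(),ys.max()+1,8):
    r=xs[ys==v];P=onz("wrist",[(r.min()-.5,v),(r.max()+.5,v)],.14,s);mid.append([*P.mean(0)[:2]])
    print(v,r.min(),r.max(),P.mean(0)[:2].round(4),"w",np.linalg.norm(P[1]-P[0]).round(4))
P=onz("wrist",np.c_[xs,ys],.14,s)[:,:2].astype(np.float32)
c,wh,a=cv2.minAreaRect(P);print(np.round(c,4),np.round(wh,4),a)
mid=np.array(mid)[1:-1];k=np.polyfit(mid[:,0],mid[:,1],1);print("yaw deg",np.degrees(np.arctan(k[0])),"y at .541",np.polyval(k,.541))
e=np.linalg.eigh(np.cov(P.T))[1][:,1];print("pca",np.degrees(np.arctan(e[1]/e[0])),P.mean(0))
E
```

```text
105 266
105 307 327 [0.4761 0.2682] w 0.0169
113 295 341 [0.4821 0.2701] w 0.0381
121 286 349 [0.4884 0.2708] w 0.0523
129 280 354 [0.4948 0.2715] w 0.0617
137 278 356 [0.5013 0.2726] w 0.0655
145 278 356 [0.5078 0.2737] w 0.0659
153 278 356 [0.5144 0.2749] w 0.0664
161 280 356 [0.521  0.2769] w 0.0652
169 284 352 [0.5278 0.2781] w 0.0589
177 290 346 [0.5348 0.2793] w 0.049
185 296 337 [0.542  0.2793] w 0.0364
193 296 337 [0.5492 0.2805] w 0.0366
201 294 339 [0.5564 0.2818] w 0.0404
209 291 341 [0.5638 0.2826] w 0.0452
217 290 343 [0.5712 0.2843] w 0.0482
225 288 344 [0.5789 0.2852] w 0.0513
233 287 344 [0.5867 0.2861] w 0.0526
241 287 343 [0.5946 0.287 ] w 0.0521
249 289 340 [0.6026 0.2879] w 0.0479
257 294 334 [0.6108 0.2889] w 0.0381
265 304 322 [0.6192 0.2894] w 0.0178
[0.5475 0.2817] [0.1458 0.0658] 11.903655052185059
yaw deg 8.606146034323228 y at .541 0.2791555757374202
pca 8.421673253066572 [0.5390452  0.27879396]
```

move_arm(rows=[[0, -0.003, 0.03, 0, 0, 0.03, -1], [0, -0.003, 0.06, 0, 0, 0.03, -1], [0, -0.003, 0.09, 0, 0, 0.03, -1], [0, -0.003, 0.12, 0, 0, 0.03, -1], [0, -0.003, 0.14, 0, 0, 0.03, -1], [0, -0.003, 0.16, 0, 0, 0.03, -1], [0, -0.003, 0.175, 0, 0, 0.03, -1], [0, -0.003, 0.19, 0, 0, 0.03, -1], [0, -0.003, 0.202, 0, 0, 0.03, -1], [0, -0.003, 0.202, 0, 0, 0.03, -1], [0, -0.003, 0.202, 0, 0, 0.03, -1]])

```text
time_s: 2.8
position: [0.5417, 0.2792, 0.0895]
tcp_rot: [0.0, -0.074, 0.997, 0.0]
force: [0.9, 0.1, 0.6]
grip_width: 1.002
grip_force: 0.0
```

```bash
python3 - <<'E'
from h import *
s=manip.sense();print(s["time_s"],s["position"],s["force"],s["joints"].round(2))
a=manip.read_camera("wrist");b=manip.read_camera("side")
cv2.imwrite("pics/w2.png",np.hstack([a[:,100:540],cv2.resize(b[180:310,190:330],(431,400),interpolation=cv2.INTER_CUBIC)])[:, :800])
E
```

```text
2.8 [0.54173572 0.27919736 0.08954233] [0.88529617 0.13415454 0.60712704] [-0.31  0.59 -0.37  1.74  0.27  0.86  0.92]
```

View pics/w2.png

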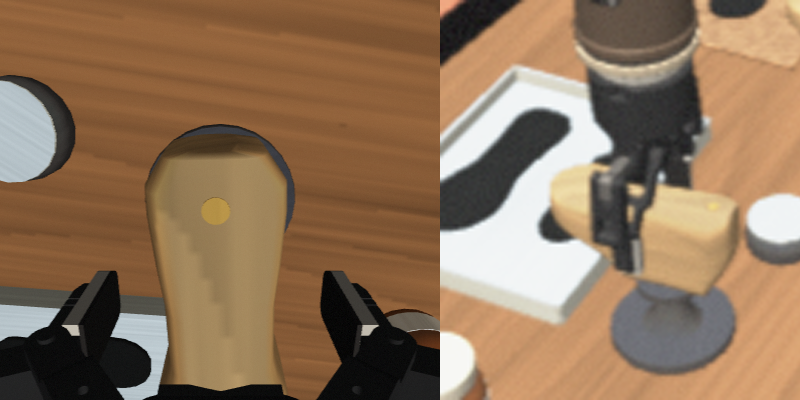

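The last sits midway between the pads: waist at crop columns 170–275, pads at 110 and 325. I close the gripper.

move_arm(rows=[[0, 0, 0, 0, 0, 0, 0], [0, 0, 0, 0, 0, 0, 0.2], [0, 0, 0, 0, 0, 0, 0.5], [0, 0, 0, 0, 0, 0, 1], [0, 0, 0, 0, 0, 0, 1], [0, 0, 0, 0, 0, 0, 1], [0, 0, 0, 0, 0, 0, 1], [0, 0, 0, 0, 0, 0, 1]], grip_force=75)

```text
time_s: 3.7
position: [0.542, 0.2793, 0.0899]
tcp_rot: [0.001, -0.075, 0.997, 0.0]
force: [0.9, -0.4, 6.2]
grip_width: 0.459
grip_force: 75.5
```

move_arm(rows=[[0, 0, -0.005, 0, 0, 0, 1], [0, 0, -0.015, 0, 0, 0, 1], [0, 0, -0.025, 0, 0, 0, 1], [0, 0, -0.035, 0, 0, 0, 1], [0, 0, -0.05, 0, 0, 0, 1], [0, 0, -0.07, 0, 0, 0, 1], [0, 0, -0.09, 0, 0, 0, 1], [0, 0, -0.11, 0, 0, 0, 1], [0, 0, -0.13, 0, 0, 0, 1], [0, 0, -0.15, 0, 0, 0, 1], [0, 0, -0.17, 0, 0, 0, 1], [0, 0, -0.17, 0, 0, 0, 1]])

```text
time_s: 4.9
position: [0.5426, 0.2801, 0.2632]
tcp_rot: [0.003, -0.075, 0.997, 0.001]
force: [-0.2, 0.2, -4.0]
grip_width: 0.458
grip_force: 75.1
```

```bash
python3 - <<'E'
from h import *
s=manip.sense();print(s["position"],s["force"],s["moment"],s["grip_width"],s["joints"].round(2))
a=manip.read_camera("side");b=manip.read_camera("scene")
cv2.imwrite("pics/w3.png",np.hstack([cv2.resize(a[130:310,170:350],(400,400)),cv2.resize(b[150:330,320:500],(400,400))]))
E
```

```text
[0.5426454  0.28010309 0.26317091] [-0.17378115  0.24000536 -3.96024543] [ 0.05522615 -0.00107856  0.03466578] 0.45838607740281484 [-0.28  0.42 -0.41  1.54  0.18  1.21  1.  ]
```

View pics/w3.png

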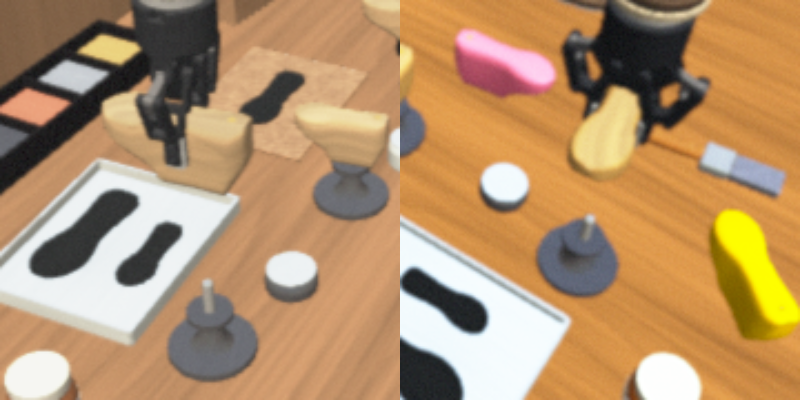

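It's clear of the pin and still level. I tip it toe up, moving slightly forward and up for wrist range.

move_arm(rows=[[-0.005, 0, -0.005, 0, -0.03, 0, 1], [-0.01, 0, -0.01, 0, -0.09, 0, 1], [-0.02, 0, -0.015, 0, -0.16, 0, 1], [-0.025, 0, -0.02, 0, -0.23, 0, 1], [-0.03, 0, -0.025, 0, -0.3, 0, 1], [-0.04, 0, -0.03, 0, -0.37, 0, 1], [-0.05, 0, -0.035, 0, -0.44, 0, 1], [-0.055, 0, -0.04, 0, -0.51, 0, 1], [-0.06, 0, -0.045, 0, -0.58, 0, 1], [-0.07, 0, -0.05, 0, -0.65, 0, 1], [-0.075, 0, -0.055, 0, -0.72, 0, 1], [-0.08, 0, -0.06, 0, -0.785, 0, 1]])

```text
time_s: 6.2
position: [0.6198, 0.2911, 0.3184]
tcp_rot: [0.382, -0.07, 0.921, 0.029]
force: [0.7, -1.2, -3.0]
grip_width: 0.454
grip_force: 75.2
```

move_arm(rows=[[0, 0, 0, 0, 0, 0, 1], [0, 0, 0, 0, 0, 0, 1], [0, 0, 0, 0, 0, 0, 1], [0, 0, 0, 0, 0, 0, 1], [0, 0, 0, 0, 0, 0, 1]])

```text
time_s: 6.7
position: [0.621, 0.2907, 0.3194]
tcp_rot: [0.381, -0.068, 0.921, 0.028]
force: [0.1, 0.0, -3.4]
grip_width: 0.456
grip_force: 75.2
```

```bash
python3 - <<'E'
from h import *
s=manip.sense();q=s["tcp_rot"];print(s["position"],s["force"],s["grip_width"],s["joints"].round(2),Ro.from_quat([q[1],q[2],q[3],q[0]]).as_matrix().round(3))
a=manip.read_camera("side");b=manip.read_camera("scene")
for n in("side","scene"):print(proj(n,s["position"]))
cv2.imwrite("pics/side4.png",a);cv2.imwrite("pics/scene4.png",b)
u,v=proj("side",s["position"]).astype(int);x,y=proj("scene",s["position"]).astype(int);print(u-50,v-50,x-50,y-50)
cv2.imwrite("pics/w4.png",np.hstack([cv2.resize(a[v-50:v+50,u-50:u+50],(400,400),interpolation=cv2.INTER_CUBIC),cv2.resize(b[y-50:y+50,x-50:x+50],(400,400),interpolation=cv2.INTER_CUBIC)]))
E
```

```text
[0.62100953 0.29071608 0.31940446] [ 0.1397836   0.0260603  -3.39678061] 0.45642300395994667 [-0.55  0.17 -0.2   2.    1.06  0.51  0.15] [[-0.7   -0.148  0.699]
 [-0.104  0.989  0.105]
 [-0.707  0.    -0.708]]
[217.39691666 170.35979995]
[406.39639978 217.87312979]
167 120 356 167
```

View pics/w4.png

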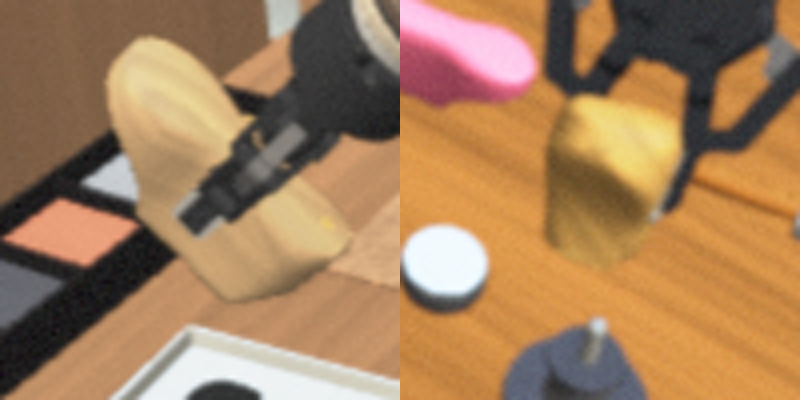

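The crop shows the last tipped toe up, with the heel mark at crop (327,222) and the toe top near (150,38). I check for slip in the grip by projecting the pre-lift points rigidly.

```bash
python3 - <<'E'
from h import *
s1=np.load("s1.npy",allow_pickle=True).item()
M=onz("wrist",(317,127),.14,s1)[0];print("mark",M)
Rq=lambda q:Ro.from_quat([q[1],q[2],q[3],q[0]]).as_matrix()
R0=Rq([.0,-.075,.997,0]);p0=np.array([.542,.2793,.0899])
s=manip.sense();p=s["position"]
im=cv2.imread("pics/side4.png");h=cv2.cvtColor(im,cv2.COLOR_BGR2HSV)[165:185,238:260]
m=(h[...,1]>150)&(h[...,2]>150);ys,xs=np.nonzero(m);print("seen mark",xs.mean()+238 if len(xs) else None,ys.mean()+165 if len(xs) else None,len(xs))
x=np.array([np.cos(.147),np.sin(.147),0]);y=np.array([-x[1],x[0],0]);g=np.array([.541,.279,.112])
pts={"mark":M,"toe":g+84*.001*x+np.array([0,0,.02]),"heelunder":g-x*.05-[0,0,.052]}
for extra in(0,-5,5):
    R=Rq(s["tcp_rot"])@Ro.from_rotvec([0,np.radians(extra),0]).as_matrix()
    G=np.array([0,0,-.019])
    for k,X in pts.items():
        l=R0.T@(X-p0);r=R@(l-G)+Rq(s["tcp_rot"])@G+p
        u=proj("side",r);print(extra,k,u.round(1),"crop",((u-[167,120])*4).round(0),proj("scene",r).round(1))
E
```

```text
mark [0.49381806 0.2713232  0.14      ]
seen mark None None 0
0 mark [247.6 175.6] crop [322. 222.] [418.9 194.8]
0 toe [199.7 131.1] crop [131.  44.] [408.5 197.7]
0 heelunder [226.7 193.8] crop [239. 295.] [404.5 229.8]
-5 mark [247.2 177.4] crop [321. 230.] [418.2 196.7]
-5 toe [202.4 130.1] crop [141.  40.] [410.3 194. ]
-5 heelunder [224.1 193.2] crop [229. 293.] [403.4 231.8]
5 mark [247.7 173.6] crop [323. 214.] [419.5 192.9]
5 toe [197.2 132.4] crop [121.  50.] [406.8 201.6]
5 heelunder [229.2 194.1] crop [249. 296.] [405.7 227.7]
```

Mark, toe and heel all match a rigid 45° hold with no slip, and the waist is about 0.22 m higher than it stood. I hand in.

```bash
python3 -c "
from bench import manip
print(manip.close_job())"
```

```text
the job is handed in; nothing more can be done
None
```

The middle last, matching the 150 mm sole on the mat, was drawn straight up off its pin, then tipped toe up to about 45° with no lean, and was still held when I handed the job in; its waist is about 0.22 m higher than it stood.

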